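Send the brass bush down the right chute

TASK

Put the brass bush away through the parts diverter on the electronics bench. First swing the red-knobbed lever fully over towards the side where the blue tray stands, then drop the brass bush into the funnel on top, so that it slides down into the blue tray and comes to rest there. Leave the lever set to that side.

Things in the scene. Friction and masses are not known exactly. Their poses are not given: they have to be found in the camera images.
- diverter: Fixed parts diverter: base 130 x 330 x 8 mm, clear cheeks, grey square funnel on top. Origin: centre of underside, on the table; z up; one tray each side, centred 90 mm off along +y and -y. Funnel centred over the origin: rim 118 x 118 mm inside, 235 mm up, throat 70 mm. Lever on the robot's side: swings in the plane x = -100 mm of this frame about an axis along x at y = 0, 135 mm up.
- gate (a joint): Angle (rad) of lever and flap. 0: lever upright; positive: leans to the diverter's +y; stops at -0.85 and 0.85. The flap under the funnel slopes down to the side the lever leans to, and the bush slides off there. Lever: steel rod 12 mm thick, red ball 26 mm across centred 115 mm from the pivot. Starts between -0.5 and 0.5, stays where left, needs 1 to 3 N at the ball.
- blue_tray: Blue open tray, fixed on the diverter's base plate, at the diverter's +y or -y side (it changes from run to run; a yellow tray of the same size stands on the other side). 100 x 130 x 55 mm, walls 4 mm. Origin at the centre of its underside, 8 mm above the table, z up, axes as the diverter's.
- brass_bush: Brass bush, a yellow-metal cylinder 24 mm across and 30 mm tall, 60 to 130 g, standing on end on the table. Origin at the centre of its underside, z up along its axis. An aluminium and a black bush of the same size stand near it, 60 mm or more away between centres.

How it is judged:
On the way, in this order (a step that is already met when the one before it is completed fails the run):
1. The lever is set at least 0.65 rad over to the blue tray's side (((y of blue_tray in the frame of diverter above 0 m and value of joint gate above 0.65 rad) or (y of blue_tray in the frame of diverter below 0 m and value of joint gate below -0.65 rad))), for 0.2 s.
2. With the lever so set, the brass bush goes in through the funnel (((y of blue_tray in the frame of diverter above 0 m and value of joint gate above 0.65 rad) or (y of blue_tray in the frame of diverter below 0 m and value of joint gate below -0.65 rad)) and x of brass_bush in the frame of diverter between -0.05 and 0.05 m and y of brass_bush in the frame of diverter between -0.05 and 0.05 m and z of brass_bush in the frame of diverter between 0.12 and 0.225 m), for 0.01 s.
At the end, for the whole second after the job is handed in: The brass bush lies at rest inside the blue tray (its origin within the tray's walls and below its rim, slower than 30 mm/s), having gone in through the funnel, and the lever still leans at least 0.65 rad to the blue tray's side (((y of blue_tray in the frame of diverter above 0 m and value of joint gate above 0.65 rad) or (y of blue_tray in the frame of diverter below 0 m and value of joint gate below -0.65 rad)) and x of brass_bush in the frame of blue_tray between -0.05 and 0.05 m and y of brass_bush in the frame of blue_tray between -0.065 and 0.065 m and z of brass_bush in the frame of blue_tray between -0.005 and 0.05 m and linear speed of brass_bush below 0.03 m/s); the robot touches nothing.
It also fails if it takes over 58 s, if anything falls off the work surface, if the arm or the gripper's body presses on something with over 40 N, if the wrist force passes 120 N, or if a joint passes its speed limit or range.

ROBOT

A 6-joint arm with a two-finger parallel gripper is mounted at the origin on the work surface. World frame = base frame: x ahead of the robot, y to its left, z up, the work surface at z = 0. Lengths are in m, angles in rad, forces in N, time in s.
With the tool pointing down it reaches from about 0.25 to 0.775 m from the base axis. Payload 4 kg.
Tool frame: the origin (TCP) lies midway between the tips of the shut fingers; the grasp point (between the pads) lies 19 mm behind it (robot.pinch_z is the distance from the TCP to the grasp point, in m); x points along the fingers, y is the direction in which the jaws open and shut, and the axes are right-handed (so a half turn about x gives the same grasp; the last joint's range is limited). The gripper opens to 94 mm and grips with 3 to 60 N. Pads are 16 mm wide; open, the fingers measure 119 mm over their backs; the gripper's body (75 mm by 177 mm) begins 78 mm behind the grasp point.
Start: joints at [1.098, 0.087, 1.371, -0, 1.684, -0.103], TCP at [0.199, 0.513, 0.168] pointing down, gripper open.
Joint ranges: [-3.1, 3.1], [-0.76, 2.03], [0.27, 2.55], [-1.08, 4.22], [0.17, 2.65], [-2.57, 2.57]. Speed limits (rad/s): [2.79, 2.79, 3.14, 3.14, 3.14, 3.14].

INTERFACE

Orientations are given as [roll, pitch, yaw] about the fixed x, y, z axes, in that order (R = Rz(yaw) Ry(pitch) Rx(roll)).
In Python, from bench import robot, imaging gives the robot as it stands. The module is installed in compiled form; this text tells all that it offers.
- The arm moves only by the tool drive_tool, never from a script. Its argument "commands" is a list that holds one entry, the list of rows, each a list of 4 numbers: the shift along the tool's x, y, z as a fraction of full scale, then the turn about the tool's x as a fraction of full scale. A call has 1 to 20 rows; each row shifts and turns the commanded pose from where the row before left it, along the tool's axes as they then stand; what a row does not reach is not made up. Full scale, the value 1, is 0.25 m for a shift and 360 degrees for a turn. A row lasts 1/10 s, in which the tool goes at most 50 mm and 8.59 degrees, less where a joint would pass 70% of its speed; a pose out of reach is approached as far as the arm can. A call with a number of a shift or a turn outside -1 to 1 is refused whole. A call with a gripper value outside its range is refused whole. "grip" is the opening, from 0 (shut) to 1 (fully open), set as the call begins (left out, the last holds). The fingers move at their own pace and stop on an object; the grip force is fixed at half the most. Time passes only in rows, so rows that do not move let the fingers close. It gives the time, the measured TCP pose, the force and the opening at its end, in the units of the state.
- robot.get_obs(): the state, without advancing time (a new reading comes with each control period).
- imaging.snapshot(name): name is "scene" or "top" or "wrist"; returns a dict with "pixels" (384x512x3 uint8, red, green, blue), "z_map" (384x512 float32, m along the optical axis (not along the pixel's ray), 0 where there is no reading), "mtx" (3x3 intrinsics, pixels), "k1" (the pictures are not rectified: a ray, as slopes to the right and down, at radius r is drawn at 1 + k1 r^2 times it, then the intrinsics apply), "extrinsics" (4x4, takes a point from world to camera coordinates). Camera axes: x right, y up, looking along -z (the intrinsics and any distortion apply to the point x, -y, -z); pixel columns grow to the right and rows downward; lengths in m; the calibration is good to about 2 mm. A picture is of the moment at which its call begins.
- robot.close_job(): hands the job in, once; it reports no verdict.
The state is a dict: "time": time; "joint_positions": joint angles; "qvel": joint speeds; "joint_torque": joint torques, N m; "tool_pos": TCP position; "ee_rot": TCP orientation; "wrist_force": force on the tool from outside, world axes, zero at the start; "wrist_torque": the same for the moment, N m; "width": finger opening in m.
Only numpy, scipy, OpenCV 4.12 (cv2) and the standard library are available. Lean on these libraries where they do the work, as an engineer would, in place of code of your own. Each camera call takes 0.05 s, during which the arm holds its last target.

## Working session

There is one attempt and no reset: what is moved stays moved. The work goes in short steps, Python scripts to look and compute and a tool call to move; the robot and the scene stay as the last step left them, time stands still between calls to the robot, and variables do not carry over. Pictures are saved under pics/ and viewed, and the job is handed in when it is done.

Besides the shell and the picture viewer there is one more tool, called after "Emit:" as name([rows], argument=value, ...), one row to a line, values as JSON. drive_tool: Moves the arm, as the interface text tells. Shift numbers are shares of 0.25 m and turn numbers shares of 360 degrees, none past 1 either way. Its arguments: {"type":"object","properties":{"commands":{"type":"array","items":{"type":"array","items":{"type":"array","items":{"type":"number","minimum":-1,"maximum":1}}}},"grip":{"type":"number"}},"required":["commands"]}

```bash
mkdir -p pics
cat > h.py <<'E'
import numpy as np, cv2
from bench import robot, imaging
def snap(n,f):
    s=imaging.snapshot(n); cv2.imwrite('pics/'+f,s['pixels'][:,:,::-1]); np.savez('pics/'+f[:-4]+'.npz',**s); return s
def world(s):
    K=np.array(s['mtx'],float);k1=float(s['k1']);z=s['z_map'];H,W=z.shape
    u,v=np.meshgrid(np.arange(W),np.arange(H))
    p=cv2.undistortPoints(np.stack([u,v],-1).reshape(-1,1,2).astype(float),K,np.array([k1,0,0,0.])).reshape(H,W,2)
    c=np.stack([p[...,0]*z,-p[...,1]*z,-z,np.ones_like(z)],-1)
    return (c@np.linalg.inv(np.array(s['extrinsics'])).T)[...,:3]
E
python3 - <<'E'
from h import *
for n in ['top','scene']:
    s=snap(n,n+'1.png'); print(n,s['k1'],s['extrinsics'])
o=robot.get_obs();print(o)
E
```

```text
top -0.11198537538630313 [[-0.01976805 -0.99970062 -0.01441825 -0.0780596 ]
 [ 0.98791728 -0.02174817  0.15344856 -0.53038447]
 [-0.15371619 -0.01121066  0.98805144 -0.94288592]
 [ 0.          0.          0.          1.        ]]
scene -0.12639285800827543 [[ 0.16686339  0.9858592  -0.01543545  0.01447963]
 [-0.58149057  0.11103972  0.80593976  0.24178194]
 [ 0.79625707 -0.12550627  0.59179629 -1.44572324]
 [ 0.          0.          0.          1.        ]]
{'time': 0.1, 'joint_positions': array([ 1.09788348e+00,  8.78803412e-02,  1.37203575e+00, -5.42959808e-05,
        1.68360455e+00, -1.03138578e-01]), 'qvel': array([-0.00033365, -0.00085171, -0.0035957 ,  0.00027425,  0.00150603,
        0.00082082]), 'joint_torque': array([ 2.45448842e-03, -3.41249764e+01, -3.03299367e+01,  7.19702546e-02,
        3.03975306e-02, -8.87751798e-05]), 'tool_pos': array([0.19856598, 0.51231839, 0.16665588]), 'ee_rot': array([-1.64595321,  1.56886758, -2.01573354]), 'wrist_force': array([-0.48804923,  0.94521869,  0.65697837]), 'wrist_torque': array([ 0.02683954, -0.02969954,  0.00667374]), 'width': 0.09399695598641628}
```

View pics/top1.png

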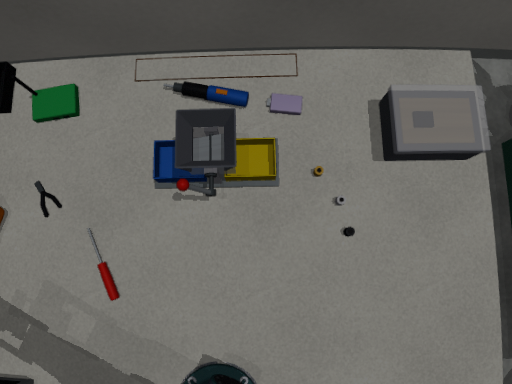

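View pics/scene1.png

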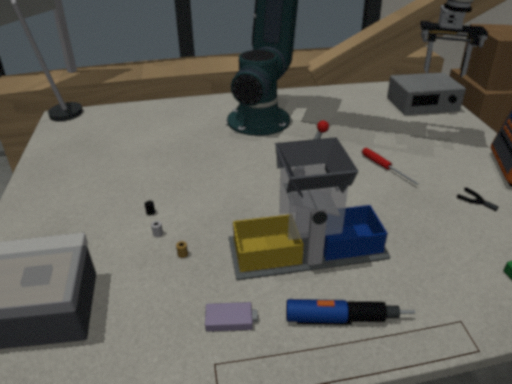

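The top view shows the blue tray on the left (+y) at about (180,160), the yellow tray on the right, and the funnel at (206,138). The red ball is at (183,185), already leaning a little towards blue. The brass bush is at (318,171), the aluminium one at (340,200) and the black one at (348,231).

Run:
```python
from h import *
s=dict(np.load('pics/top1.npz'));P=world(s)
hsv=cv2.cvtColor(s['pixels'],cv2.COLOR_RGB2HSV).astype(int)
print(s['mtx'])
def st(name,m):
    q=P[m&(s['z_map']>0)]
    print(name,len(q),'mean',q.mean(0).round(4),'min',q.min(0).round(4),'max',q.max(0).round(4))
def box(u0,v0,u1,v1):
    m=np.zeros(s['z_map'].shape,bool);m[v0:v1,u0:u1]=1;return m
Z=P[...,2]
h,sa,va=hsv[...,0],hsv[...,1],hsv[...,2]
st('brass',box(308,160,330,182)&(Z>0.02)); st('alu',box(330,190,350,210)&(Z>.02)); st('blk',box(340,222,358,240)&(Z>.02))
st('brasspts',box(308,160,330,182)&(Z>0.005))
st('table',box(250,230,300,280))
ballm=box(172,175,194,195)&((h<8)|(h>172))&(sa>150)
st('ball',ballm)
bl=(h>105)&(h<125)&(sa>150)&box(145,130,215,190); st('blue',bl&(Z>.05))
ye=(h>20)&(h<32)&(sa>150)&box(225,130,285,190); st('yel',ye&(Z>.05))
for n,m in (('bl',bl&(Z>.055)),('ye',ye&(Z>.055))):
    r=cv2.minAreaRect(P[m][:,:2].astype(np.float32)*1000);print(n,r)
f=box(165,100,245,180)&(Z>.228); st('fun',f)
print(cv2.minAreaRect(P[f][:,:2].astype(np.float32)*1000))
q=P[ballm&(s['z_map']>0)]
from scipy.optimize import least_squares
r=least_squares(lambda c:np.linalg.norm(q-c,axis=1)-.013,q.mean(0)-[0,0,.008],loss='soft_l1',f_scale=.002);print('ballc',r.x)
st('pivot',box(203,170,222,198)&(Z>.05))
```

```text
[[389.25077369   0.         249.37487252]
 [  0.         389.25077369 193.25845729]
 [  0.           0.           1.        ]]
brass 73 mean [ 0.587  -0.2698  0.0278] min [ 0.5759 -0.2808  0.0201] max [ 0.5988 -0.2583  0.0328]
alu 71 mean [ 0.5086 -0.3216  0.0279] min [ 0.4975 -0.3337  0.0224] max [ 0.5185 -0.3102  0.0319]
blk 75 mean [ 0.4291 -0.3406  0.0286] min [ 0.4181 -0.3522  0.0208] max [ 0.441  -0.3289  0.0332]
brasspts 84 mean [ 0.5861 -0.269   0.0259] min [ 0.5759 -0.2808  0.0056] max [ 0.5988 -0.2583  0.0328]
table 2488 mean [ 0.3741 -0.1502 -0.0017] min [ 0.3101 -0.216  -0.0078] max [ 0.4385 -0.0859  0.0045]
ball 117 mean [0.5174 0.0422 0.2478] min [0.5064 0.0322 0.237 ] max [0.5293 0.0535 0.2533]
blue 247 mean [0.6011 0.1094 0.0628] min [0.5545 0.0235 0.05  ] max [0.6678 0.1527 0.2339]
yel 294 mean [ 0.6118 -0.1079  0.0614] min [ 0.5583 -0.1565  0.0501] max [ 0.6678 -0.0293  0.2323]
bl ((512.1524047851562, 36.94635009765625), (382.30767822265625, 100.53195190429688), 39.64727783203125)
ye ((534.3896484375, -81.4361801147461), (121.5464096069336, 291.6992492675781), 74.17816162109375)
fun 739 mean [0.6222 0.0011 0.2323] min [ 0.5283 -0.0651  0.228 ] max [0.6835 0.0628 0.2477]
((528.55419921875, -12.313606262207031), (320.619384765625, 139.0408477783203), 6.729882717132568)
ballc [0.51855327 0.04463337 0.23894279]
pivot 318 mean [ 0.546  -0.0024  0.1287] min [ 0.5108 -0.024   0.0501] max [0.5767 0.0269 0.1758]
```

```bash
cat >> h.py <<'E'
from scipy.spatial.transform import Rotation as Ro
def go(target,tool_x_down=True):
    o=robot.get_obs();R=Ro.from_euler('xyz',o['ee_rot']).as_matrix()
    d=R.T@(np.array(target)-o['tool_pos']);print('frac',(d/.25).round(4),'n rows',np.abs(np.linalg.norm(d))/.05)
def state():
    o=robot.get_obs();R=Ro.from_euler('xyz',o['ee_rot']).as_matrix();print(o['time'],o['tool_pos'].round(4),o['wrist_force'].round(2),o['width'].round(4));print(R.round(3))
E
python3 - <<'E'
from h import *
state()
go([.40,-.04,.20])
s=dict(np.load('pics/top1.npz'));P=world(s);ok=s['z_map']>0
Z=P[...,2]
hsv=cv2.cvtColor(s['pixels'],cv2.COLOR_RGB2HSV).astype(int);h,sa=hsv[...,0],hsv[...,1]
def rect(m): print(m.sum(),cv2.minAreaRect((P[m][:,:2]*1000).astype(np.float32)))
def box(u0,v0,u1,v1):
    m=np.zeros(Z.shape,bool);m[v0:v1,u0:u1]=1;return m&ok
rect(box(165,100,245,176)&(Z>.228)&(Z<.242))
for u0,u1,H in ((145,215,115),(225,285,26)):
    rect(box(u0,130,u1,190)&(abs(h-H)<8)&(sa>130)&(Z>.057)&(Z<.07))
rect(box(140,100,290,195)&(Z>.055)&(Z<.07))
E
```

```text
Traceback (most recent call last):
  File "h.py", line 16, in state
    o=robot.get_obs();R=Ro.from_euler('xyz',o['ee_rot']).as_matrix();print(o['time'],o['tool_pos'].round(4),o['wrist_force'].round(2),o['width'].round(4));print(R.round(3))
                                                                                                                                      ^^^^^^^^^^^^^^^^
AttributeError: 'float' object has no attribute 'round'
```

```bash
sed -i "s/o\['width'\].round(4)/round(o['width'],4)/" h.py
python3 - <<'E'
from h import *
state()
go([.40,-.04,.20])
s=dict(np.load('pics/top1.npz'));P=world(s);ok=s['z_map']>0
Z=P[...,2]
hsv=cv2.cvtColor(s['pixels'],cv2.COLOR_RGB2HSV).astype(int);h,sa=hsv[...,0],hsv[...,1]
def rect(m): print(m.sum(),cv2.minAreaRect((P[m][:,:2]*1000).astype(np.float32)))
def box(u0,v0,u1,v1):
    m=np.zeros(Z.shape,bool);m[v0:v1,u0:u1]=1;return m&ok
rect(box(165,100,245,176)&(Z>.228)&(Z<.242))
for u0,u1,H in ((145,215,115),(225,285,26)):
    rect(box(u0,130,u1,190)&(abs(h-H)<8)&(sa>130)&(Z>.057)&(Z<.07))
rect(box(140,100,290,195)&(Z>.055)&(Z<.07))
E
```

```text
0.1 [0.1986 0.5123 0.1667] [-0.49  0.95  0.66] 0.094
[[-0.001  0.361  0.932]
 [-0.002  0.932 -0.361]
 [-1.    -0.002 -0.   ]]
frac [-0.1302 -1.769   1.5497] n rows 11.776979151912132
733 ((618.7418212890625, -1.1540298461914062), (129.5065460205078, 127.43456268310547), 0.30379459261894226)
173 ((617.7562255859375, 88.13987731933594), (129.44989013671875, 100.35228729248047), 89.85757446289062)
216 ((617.3577270507812, -93.01769256591797), (125.83099365234375, 100.89404296875), 89.09861755371094)
470 ((614.9022827148438, -1.80999755859375), (309.563720703125, 107.20362854003906), 89.74034881591797)
```

Emit:
drive_tool([
  [[0,0,0,-0.0196],[0,0,0,-0.0196],[0,0,0,-0.0196],[-0.012,-0.18,0.066,0],[-0.012,-0.18,0.066,0],[-0.012,-0.18,0.066,0],[-0.012,-0.18,0.066,0],[-0.012,-0.18,0.066,0],[-0.012,-0.18,0.066,0],[-0.012,-0.18,0.066,0],[-0.012,-0.18,0.066,0],[-0.012,-0.18,0.066,0],[-0.012,-0.18,0.066,0],[-0.012,-0.18,0.066,0],[-0.012,-0.18,0.066,0],[0,0,0,0],[0,0,0,0]],
], grip=0)

```text
time: 1.8
tool_pos: [0.3963, -0.0278, 0.203]
ee_rot: [2.561, 1.569, 2.558]
wrist_force: [-0.4, 0.6, 0.3]
width: 0.0003
```

Run:
```python
from h import *
state()
go([.5185,-.02,.205])
```

```text
1.8 [ 0.3963 -0.0278  0.203 ] [-0.43  0.64  0.34] 0.0003
[[-0.002  0.003  1.   ]
 [ 0.001  1.    -0.003]
 [-1.     0.001 -0.002]]
frac [-0.0086  0.0329  0.4888] n rows 2.4496897371003907
```

Emit:
drive_tool([
  [[0,0,0.163,0],[0,0,0.163,0],[0,0,0.163,0],[0,0,0,0],[0,0.06,0,0],[0,0.06,0,0],[0,0.06,0,0],[0,0.06,0,0],[0,0.04,0,0],[0,0.03,0,0],[0,0,0,0]],
])

```text
time: 2.9
tool_pos: [0.5188, 0.0515, 0.204]
ee_rot: [0.97, 1.57, 0.971]
wrist_force: [0.1, 0.5, -0.1]
width: 0.0001
```

Run:
```python
from h import *
state()
for n in ['top','scene']: snap(n,n+'2.png')
```

```text
2.9 [0.5188 0.0515 0.204 ] [ 0.15  0.47 -0.07] 0.0001
[[ 0.001 -0.001  1.   ]
 [ 0.001  1.     0.001]
 [-1.     0.001  0.001]]
```

View pics/scene2.png

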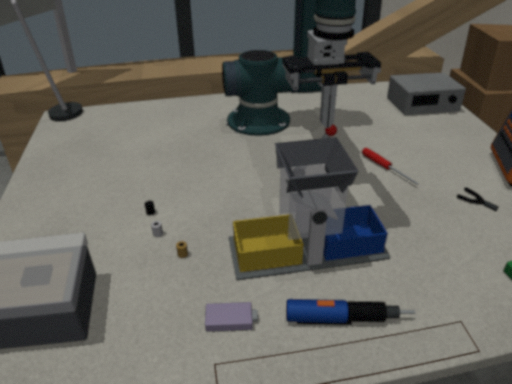

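View pics/top2.png

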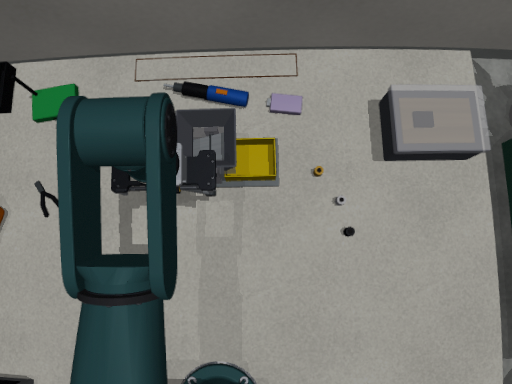

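The scene view shows the ball pushed along to (331,130), with the fingers beside it. I'll press slowly until it reaches the stop.

Emit:
drive_tool([
  [[0,0.016,0,0],[0,0.012,0,0],[0,0,0,0]],
])

```text
time: 3.3
tool_pos: [0.519, 0.0572, 0.2037]
ee_rot: [1.097, 1.571, 1.096]
wrist_force: [-0.3, -0.6, -0.1]
width: 0.0007
```

```bash
cat >> h.py <<'E'
def ball(s,f=(300,100,360,150)):
    from scipy.optimize import least_squares
    P=world(s);hsv=cv2.cvtColor(s['pixels'],cv2.COLOR_RGB2HSV).astype(int);h,sa=hsv[...,0],hsv[...,1]
    m=np.zeros(h.shape,bool);m[f[1]:f[3],f[0]:f[2]]=1
    m&=((h<8)|(h>172))&(sa>150)&(s['z_map']>0)
    q=P[m];q=q[np.linalg.norm(q-np.median(q,0),axis=1)<.02]
    d=-np.linalg.inv(np.array(s['extrinsics']))[:3,3]+np.median(q,0);d/=np.linalg.norm(d)
    r=least_squares(lambda c:np.linalg.norm(q-c,axis=1)-.013,np.median(q,0)+d*.01,loss='soft_l1',f_scale=.002)
    c=r.x;print(len(q),'ball',c.round(4),'angle',np.arctan2(c[1]+.0015,c[2]-.135))
E
python3 - <<'E'
from h import *
state()
ball(dict(np.load('pics/scene1.npz')))
ball(dict(np.load('pics/scene2.npz')))
ball(snap('scene','scene3.png'))
E
```

```text
3.3 [0.519  0.0572 0.2037] [-0.33 -0.62 -0.1 ] 0.0007
[[ 0.     0.001  1.   ]
 [ 0.     1.    -0.001]
 [-1.     0.     0.   ]]
90 ball [0.5198 0.0435 0.2388] angle 0.40947548899988845
72 ball [0.5196 0.062  0.229 ] angle 0.5942620815778439
71 ball [0.5191 0.0638 0.2282] angle 0.611417690989391
```

Run:
```python
from h import *
a=cv2.imread('pics/scene3.png')[60:200,250:400];cv2.imwrite('pics/c3.png',cv2.resize(a,None,fx=5,fy=4,interpolation=cv2.INTER_CUBIC))
s=snap('wrist','w3.png')
```

```text
(no output)
```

View pics/c3.png

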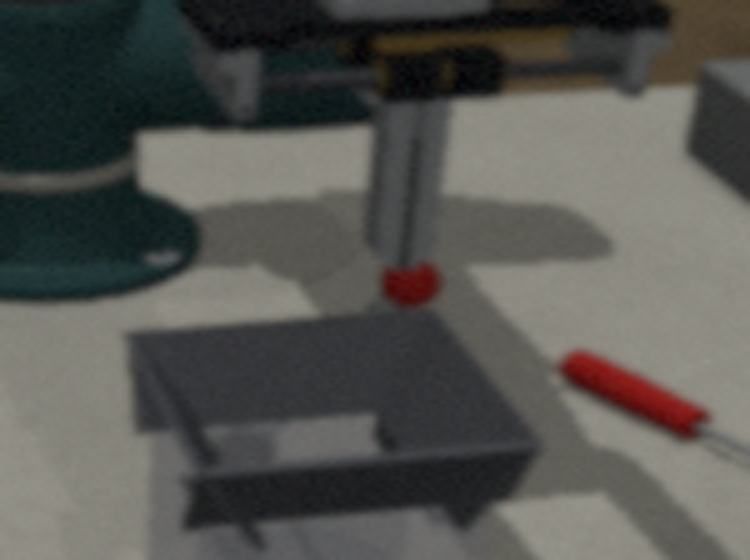

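View pics/w3.png

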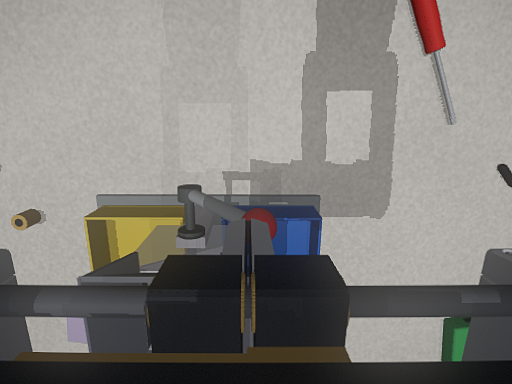

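Run:
```python
from h import *
s=dict(np.load('pics/scene3.npz'));P=world(s)
for v in range(100,142,3):
    print(v,[tuple((P[v,u]*1000).round().astype(int)) for u in (325,328,331,334,337)], [tuple(s['pixels'][v,u]) for u in (331,)])
```

```text
100 [(np.int64(517), np.int64(45), np.int64(296)), (np.int64(529), np.int64(47), np.int64(301)), (np.int64(527), np.int64(54), np.int64(300)), (np.int64(528), np.int64(60), np.int64(299)), (np.int64(529), np.int64(66), np.int64(300))] [(np.uint8(63), np.uint8(66), np.uint8(67))]
103 [(np.int64(516), np.int64(46), np.int64(289)), (np.int64(529), np.int64(48), np.int64(294)), (np.int64(529), np.int64(54), np.int64(294)), (np.int64(529), np.int64(61), np.int64(293)), (np.int64(528), np.int64(67), np.int64(293))] [(np.uint8(61), np.uint8(65), np.uint8(63))]
106 [(np.int64(522), np.int64(45), np.int64(285)), (np.int64(528), np.int64(49), np.int64(288)), (np.int64(529), np.int64(55), np.int64(288)), (np.int64(528), np.int64(61), np.int64(286)), (np.int64(531), np.int64(67), np.int64(287))] [(np.uint8(58), np.uint8(58), np.uint8(59))]
109 [(np.int64(523), np.int64(45), np.int64(279)), (np.int64(529), np.int64(49), np.int64(282)), (np.int64(527), np.int64(56), np.int64(280)), (np.int64(528), np.int64(62), np.int64(280)), (np.int64(529), np.int64(68), np.int64(280))] [(np.uint8(55), np.uint8(
[... 2115 characters left out ...]
)), (np.int64(531), np.int64(66), np.int64(227)), (np.int64(530), np.int64(72), np.int64(226))] [(np.uint8(79), np.uint8(12), np.uint8(10))]
136 [(np.int64(522), np.int64(50), np.int64(217)), (np.int64(528), np.int64(55), np.int64(220)), (np.int64(525), np.int64(62), np.int64(218)), (np.int64(528), np.int64(67), np.int64(219)), (np.int64(150), np.int64(221), np.int64(-2))] [(np.uint8(65), np.uint8(39), np.uint8(37))]
139 [(np.int64(561), np.int64(37), np.int64(232)), (np.int64(563), np.int64(42), np.int64(233)), (np.int64(560), np.int64(50), np.int64(231)), (np.int64(559), np.int64(56), np.int64(230)), (np.int64(568), np.int64(59), np.int64(234))] [(np.uint8(52), np.uint8(54), np.uint8(56))]
```

```bash
cat >> h.py <<'E'
def proj(s,p):
    E=np.array(s['extrinsics']);c=E[:3,:3]@np.array(p)+E[:3,3];x,y=c[0]/-c[2],-c[1]/-c[2];f=1+float(s['k1'])*(x*x+y*y);K=s['mtx']
    return np.array([K[0,0]*x*f+K[0,2],K[1,1]*y*f+K[1,2]]).round(1)
E
python3 - <<'E'
from h import *
s=dict(np.load('pics/scene3.npz'));P=world(s)
print(proj(s,[.519,.0572,.2037]),proj(s,[.519,.0572,.301]))
for v in range(60,100,3):
    print(v,(P[v,330]*1000).round().astype(int),(P[v,345]*1000).round().astype(int))
w=dict(np.load('pics/w3.npz'));Pw=world(w)
print(proj(w,[.519,.0572,.2037]),proj(w,[.519,.0638,.2282]))
a=cv2.imread('pics/w3.png')[170:290,160:340];cv2.imwrite('pics/cw3.png',cv2.resize(a,None,fx=4,fy=4,interpolation=cv2.INTER_CUBIC))
for v in range(180,260,6): print(v,[tuple((Pw[v,u]*1000).round().astype(int).tolist()) for u in (238,247,256,266)])
E
```

```text
[327.4 140.5] [331.2  97.6]
60 [541  41 386] [541  70 385]
63 [540  42 380] [542  70 379]
66 [543  41 376] [542  71 373]
69 [541  42 369] [538  73 366]
72 [537  44 362] [540  73 361]
75 [549  40 361] [553  68 360]
78 [552  40 356] [551  69 354]
81 [552  40 350] [552  70 348]
84 [554  40 345] [550  71 341]
87 [528  50 328] [-215  376   -2]
90 [531  49 323] [-188  366   -2]
93 [529  50 316] [-162  357   -3]
96 [530  51 309] [-134  347   -2]
99 [528  52 302] [-106  337   -1]
[246.9 214.7] [256.3 225.6]
180 [(533, 44, 1), (533, 57, 1), (533, 70, 0), (533, 85, 0)]
186 [(542, 44, 0), (542, 57, 1), (542, 70, 0), (542, 85, 1)]
192 [(551, 44, -1), (551, 57, 1), (551, 70, 0), (551, 85, 1)]
198 [(558, 44, 8), (558, 57, 8), (558, 70, 9), (558, 85, 8)]
204 [(567, 44, 7), (567, 57, 10), (567, 70, 9), (567, 85, 8)]
210 [(513, 51, 212), (568, 57, 34), (506, 63, 233), (507, 70, 230)]
216 [(515, 51, 218), (509, 57, 236), (509, 63, 237), (509, 70, 236)]
222 [(509, 52, 249), (510, 57, 246), (508, 63, 251), (509, 69, 249)]
228 [(508, 52, 261), (510, 57, 256), (508, 63, 261), (508, 68, 261)]
234 [(508, 52, 271), (510, 57, 265), (508, 62, 271), (508, 68, 270)]
240 [(508, 53, 278), (510, 57, 274), (508, 62, 278), (508, 67, 278)]
246 [(508, 53, 286), (510, 57, 282), (509, 62, 285), (508, 67, 287)]
252 [(509, 53, 292), (511, 57, 288), (508, 62, 293), (508, 66, 294)]
258 [(485, 55, 346), (511, 57, 294), (485, 60, 345), (485, 63, 346)]
```

View pics/cw3.png

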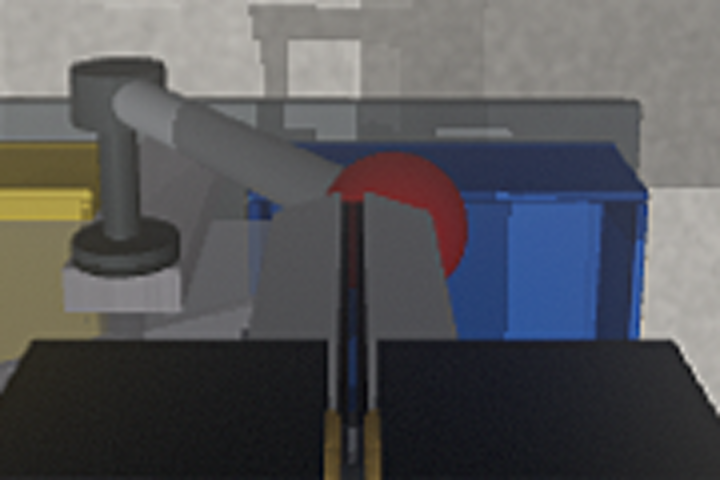

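Run:
```python
from h import *
print(robot.pinch_z,[a for a in dir(robot) if a[0]!='_'])
o=robot.get_obs();print(o['joint_positions'].round(4),o['tool_pos'])
w=dict(np.load('pics/w3.npz'));E=np.linalg.inv(w['extrinsics']);print(E.round(3))
s=dict(np.load('pics/scene3.npz'))
for z in (.204,.23,.24,.25): print(z,proj(s,[.528,.0572,z]),proj(w,[.51,.045,z]),proj(w,[.51,.07,z]))
```

```text
0.0188 ['IKError', 'close_job', 'get_obs', 'pinch_z']
[ 1.0000e-03  2.0500e-02  1.3698e+00  3.0000e-04  1.7511e+00 -1.5693e+00] [0.51897845 0.05722777 0.2037355 ]
[[ 0.001 -0.97  -0.245  0.447]
 [ 1.     0.001 -0.001  0.058]
 [ 0.001 -0.245  0.97   0.421]
 [ 0.     0.     0.     1.   ]]
0.204 [328.7 142.5] [231.1 203.7] [263.5 203.7]
0.23 [329.7 131.5] [229.1 214.2] [265.5 214.2]
0.24 [330.1 127.1] [228.2 219. ] [266.4 219. ]
0.25 [330.5 122.7] [227.1 224.3] [267.4 224.3]
```

Emit:
drive_tool([
  [[-0.12,-0.05,0,0],[-0.16,-0.1,0,0],[0,-0.15,0,0],[0,0,0,0]],
])

```text
time: 3.8
tool_pos: [0.5195, -0.021, 0.2751]
ee_rot: [-0.453, 1.568, -0.458]
wrist_force: [0.2, 0.4, 0.0]
width: 0.0005
```

Run:
```python
from h import *
state();p=robot.get_obs()['tool_pos']
s=snap('scene','scene4.png');ball(s);w=snap('wrist','w4.png')
print('tcp',proj(s,p),proj(w,p))
a=s['pixels'][40:200,250:400,::-1];b=w['pixels'][170:330,160:340,::-1]
cv2.imwrite('pics/c4.png',np.hstack([cv2.resize(a,(390,600*0+416)),cv2.resize(b,(400,416))]))
P=world(s)
for v in range(80,125,3): print(v,[tuple((P[v,u]*1000).round().astype(int).tolist()) for u in (308,311,314,317,320,323)])
```

```text
3.8 [ 0.5195 -0.021   0.2751] [0.19 0.43 0.01] 0.0005
[[ 0.003  0.005  1.   ]
 [-0.001  1.    -0.005]
 [-1.    -0.001  0.003]]
83 ball [0.5195 0.0646 0.2278] angle 0.6186181029739926
tcp [292.4 112.8] [244.5 215.8]
80 [(86, 137, 162), (85, 147, 160), (91, 154, 162), (91, 164, 162), (87, 174, 160), (86, 184, 158)]
83 [(83, 139, 151), (86, 147, 151), (88, 156, 151), (87, 165, 150), (93, 173, 152), (89, 184, 150)]
86 [(82, 139, 141), (82, 149, 140), (83, 158, 140), (85, 167, 140), (89, 175, 141), (91, 184, 141)]
89 [(80, 140, 130), (82, 149, 130), (79, 160, 128), (82, 168, 129), (81, 178, 128), (83, 187, 128)]
92 [(73, 143, 117), (73, 153, 116), (78, 161, 118), (81, 169, 119), (80, 179, 118), (81, 188, 117)]
95 [(60, 147, 102), (68, 155, 104), (75, 162, 107), (66, 175, 102), (65, 185, 100), (66, 194, 100)]
98 [(-145, 210, -4), (-145, 221, -5), (-143, 232, -5), (-140, 243, -4), (-139, 254, -5), (-135, 264, -4)]
101 [(-112, 200, 0), (-115, 213, -3), (-112, 223, -2), (-118, 236, -6), (-110, 245, -3), (-111, 256, -4)]
104 [(-91, 195, -2), (-90, 206, -2), (-86, 215, -1), (-89, 227, -4), (-80, 235, 0), (-88, 249, -5)]
107 [(-62, 187, 1), (-64, 198, -1), (-62, 208, -1), (-69, 221, -5), (-57, 229, -1), (-52, 238, 1)]
110 [(-45, 182, -2), (-38, 191, 0), (-38, 201, -1), (-38, 212, -2), (-37, 223, -2), (-39, 234, -4)]
113 [(-20, 175, -1), (-17, 185, -1), (-23, 197, -5), (-13, 205, -1), (-13, 215, -1), (-6, 223, 1)]
116 [(-4, 171, -4), (5, 178, 0), (6, 189, -1), (9, 198, -1), (6, 210, -3), (5, 221, -5)]
119 [(23, 163, -2), (27, 172, 0), (25, 183, -2), (29, 192, -1), (31, 202, -1), (30, 213, -2)]
122 [(43, 158, -2), (48, 167, 0), (50, 176, 0), (50, 186, -1), (47, 197, -3), (49, 207, -4)]
```

View pics/c4.png

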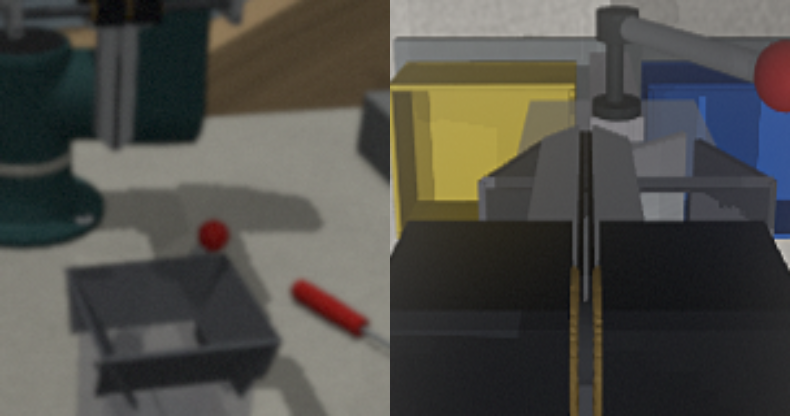

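The lever reads 0.62 rad. Both cameras put the visible fingertips about 35 mm above the reported TCP, so the finger rode up over the ball. I'll push lower, at the rod.

Emit:
drive_tool([
  [[0.16,0,0,0],[0.16,0,0,0],[0.14,0,0,0],[0,0.08,0,0],[0,0.08,0,0],[0,0.04,0,0],[0,0.03,0,0],[0,0.02,0,0],[0,0,0,0]],
])

```text
time: 4.8
tool_pos: [0.519, 0.0456, 0.1589]
ee_rot: [1.208, 1.57, 1.209]
wrist_force: [-0.4, 0.6, 0.6]
width: 0.0004
```

Run:
```python
from h import *
state();s=snap('scene','scene5.png');ball(s)
```

```text
4.8 [0.519  0.0456 0.1589] [-0.38  0.64  0.61] 0.0004
[[ 0.    -0.001  1.   ]
 [ 0.001  1.     0.001]
 [-1.     0.001  0.   ]]
71 ball [0.5197 0.0785 0.2168] angle 0.7745304565475732
```

Emit:
drive_tool([
  [[0,0.02,0,0],[0,0.012,0,0],[0,0,0,0]],
])

```text
time: 5.15
tool_pos: [0.519, 0.0527, 0.1588]
ee_rot: [0.099, 1.57, 0.099]
wrist_force: [1.4, -1.7, 0.8]
width: 0.0004
```

Run:
```python
from h import *
state();s=snap('scene','scene6.png');ball(s)
```

```text
5.15 [0.519  0.0527 0.1588] [ 1.4  -1.66  0.8 ] 0.0004
[[ 0.  0.  1.]
 [ 0.  1. -0.]
 [-1.  0.  0.]]
64 ball [0.5204 0.0831 0.2118] angle 0.833547060847428
```

Emit:
drive_tool([
  [[0,0.01,0,0],[0,0,0,0],[0,-0.1,0,0],[0,-0.18,0,0],[0,-0.18,0,0],[0,-0.18,0,0],[0,-0.18,0,0],[0,-0.18,0,0],[0,-0.18,0,0],[0,-0.13,0.1,0],[0,0,0.172,0],[0,0,0,0],[0,0,0,0]],
])

```text
time: 6.5
tool_pos: [0.587, -0.2715, 0.157]
ee_rot: [2.302, 1.567, 2.303]
wrist_force: [-0.6, -0.7, 0.6]
width: 0.0005
```

Emit:
drive_tool([
  [[0,0,0,0],[0,0,0,0],[0,0,0,0],[0,0,0,0]],
], grip=0.55)

```text
time: 6.9
tool_pos: [0.5865, -0.272, 0.1596]
ee_rot: [-0.404, 1.569, -0.404]
wrist_force: [0.3, 0.3, 0.3]
width: 0.029
```

Run:
```python
from h import *
state();s=snap('scene','scene7.png');ball(s)
w=snap('wrist','w7.png');p=robot.get_obs()['tool_pos'];print(proj(s,p),proj(s,p+[0,0,.035]),proj(w,p),proj(w,[.587,-.2695,.03]))
P=world(s);hsv=cv2.cvtColor(s['pixels'],cv2.COLOR_RGB2HSV)
m=np.zeros(hsv.shape[:2],bool);m[235:262,170:195]=1;m&=(P[...,2]>.01)
q=P[m];print(len(q),q.min(0),q.max(0),q.mean(0))
t=q[q[:,2]>.027];print('top',t.mean(0),(t.min(0)+t.max(0))/2)
cv2.imwrite('pics/c7.png',cv2.resize(s['pixels'][60:300,100:360,::-1],None,fx=3,fy=2.5))
```

```text
6.9 [ 0.5865 -0.272   0.1596] [0.34 0.26 0.31] 0.029
[[ 0.001  0.     1.   ]
 [-0.001  1.    -0.   ]
 [-1.    -0.001  0.001]]
70 ball [0.5197 0.0846 0.2103] angle 0.8521867635286826
[172.  193.9] [169.7 179. ] [246.9 214.6] [249.3 181.3]
137 [ 0.57809113 -0.28121973  0.01002609] [ 1.28934515 -0.2225696   0.66093548] [ 0.59881864 -0.26894362  0.02849629]
top [ 0.60231809 -0.26985771  0.03950434] [ 0.93371814 -0.2515247   0.34405469]
```

View pics/c7.png

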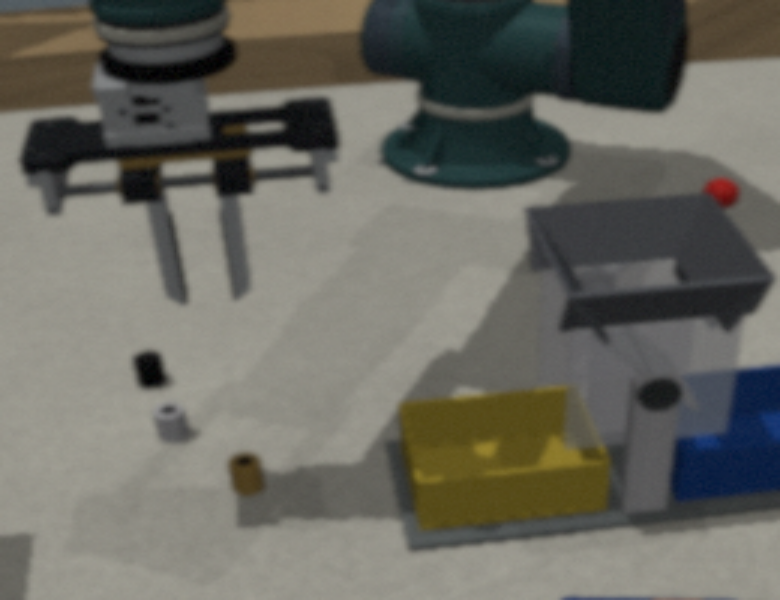

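View pics/w7.png

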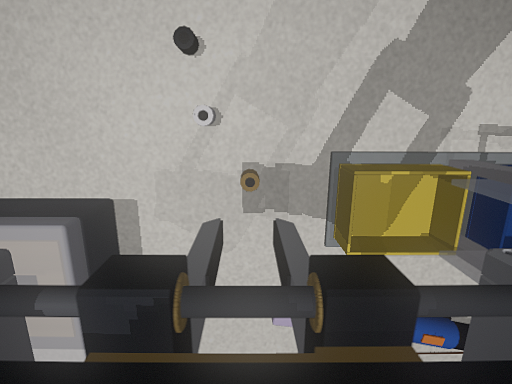

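Lever angle is now 0.852 rad, at the stop. The bush is centred below the jaws; descending in steps.

Emit:
drive_tool([
  [[0.15,0.01,0,0],[0.15,0,0,0],[0.15,0,0,0],[0.12,0,0,0],[0.01,0,0,0],[0,0,0,0]],
])

```text
time: 7.6
tool_pos: [0.5864, -0.2696, 0.0134]
ee_rot: [2.568, 1.569, 2.568]
wrist_force: [-0.5, -0.4, -0.4]
width: 0.0517
```

Run:
```python
from h import *
state();s=snap('scene','scene8.png');w=snap('wrist','w8.png')
cv2.imwrite('pics/c8.png',np.hstack([cv2.resize(s['pixels'][180:270,120:240,::-1],(400,300)),cv2.resize(w['pixels'][150:290,160:340,::-1],(386,300))]))
P=world(s)
for u in (174,178,182,186,190):print(u,[(v,)+tuple((P[v,u]*1000).round().astype(int).tolist()) for v in range(215,258,6)])
```

```text
7.6 [ 0.5864 -0.2696  0.0134] [-0.5  -0.36 -0.38] 0.0517
[[-0.001  0.     1.   ]
 [ 0.001  1.    -0.   ]
 [-1.     0.001 -0.001]]
174 [(215, 449, -285, -2), (221, 472, -286, -2), (227, 492, -286, -3), (233, 516, -287, -1), (239, 537, -287, -1), (245, 556, -288, -1), (251, 577, -288, 0), (257, 594, -289, -1)]
178 [(215, 451, -275, -2), (221, 475, -276, -1), (227, 494, -277, -3), (233, 514, -278, -4), (239, 537, -278, -2), (245, 593, -276, 31), (251, 596, -278, 17), (257, 594, -280, -2)]
182 [(215, 453, -266, -1), (221, 475, -267, -2), (227, 498, -268, -1), (233, 1289, -223, 661), (239, 538, -269, -2), (245, 594, -268, 31), (251, 601, -269, 20), (257, 601, -271, 3)]
186 [(215, 453, -256, -3), (221, 476, -257, -3), (227, 498, -258, -3), (233, 521, -259, 0), (239, 539, -260, -3), (245, 593, -259, 29), (251, 594, -261, 12), (257, 598, -263, -2)]
190 [(215, 595, -243, 109), (221, 594, -244, 93), (227, 502, -249, 0), (233, 521, -250, -2), (239, 540, -252, -3), (245, 562, -252, -1), (251, 581, -254, -2), (257, 603, -254, 2)]
```

View pics/c8.png

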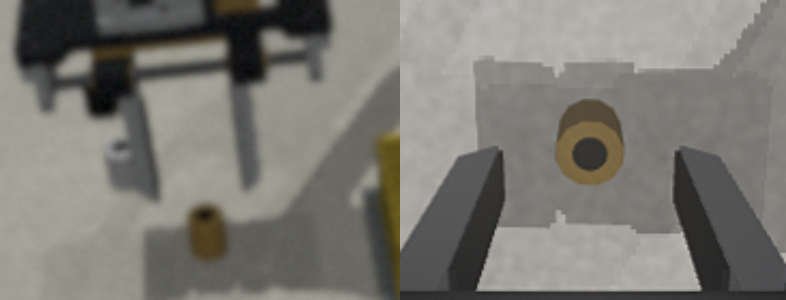

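The tips visibly end above the bush, at about z ≈ 0.05 while the TCP reads 0.013. I'll go lower in small steps and check force.

Emit:
drive_tool([
  [[0.03,0,0,0],[0.03,0,0,0],[0.02,0,0,0],[0,0,0,0]],
])

```text
time: 8.1
tool_pos: [0.586, -0.2693, -0.0076]
ee_rot: [2.583, 1.569, 2.582]
wrist_force: [1.0, 1.5, 0.3]
width: 0.052
```

Run:
```python
from h import *
state();s=snap('scene','scene9.png');w=snap('wrist','w9.png')
cv2.imwrite('pics/c9.png',np.hstack([cv2.resize(s['pixels'][180:270,120:240,::-1],(400,300)),cv2.resize(w['pixels'][150:290,160:340,::-1],(386,300))]))
P=world(s)
for u in (192,194,195,196,197):print(u,[(v,)+tuple((P[v,u]*1000).round().astype(int).tolist()) for v in range(226,252,3)])
```

```text
8.1 [ 0.586  -0.2693 -0.0076] [0.96 1.48 0.29] 0.052
[[-0.002  0.     1.   ]
 [ 0.001  1.    -0.   ]
 [-1.     0.001 -0.002]]
192 [(226, 595, -242, 80), (229, 596, -243, 72), (232, 593, -243, 62), (235, 530, -246, -1), (238, 537, -247, -3), (241, 550, -247, -1), (244, 559, -248, -2), (247, 568, -249, -3), (250, 579, -249, -1)]
194 [(226, 597, -238, 81), (229, 593, -239, 69), (232, 596, -239, 64), (235, 596, -240, 56), (238, 596, -241, 47), (241, 595, -242, 39), (244, 597, -242, 32), (247, 570, -244, -2), (250, 582, -245, 1)]
195 [(226, 595, -236, 79), (229, 596, -236, 72), (232, 596, -237, 63), (235, 597, -238, 57), (238, 597, -239, 48), (241, 597, -240, 40), (244, 597, -240, 31), (247, 571, -242, -1), (250, 581, -243, 0)]
196 [(226, 597, -234, 80), (229, 596, -234, 71), (232, 595, -235, 63), (235, 594, -236, 54), (238, 595, -237, 46), (241, 597, -238, 40), (244, 596, -238, 30), (247, 568, -240, -4), (250, 583, -240, 1)]
197 [(226, 500, -233, -1), (229, 588, -233, 65), (232, 593, -233, 61), (235, 598, -234, 57), (238, 596, -235, 47), (241, 597, -235, 40), (244, 559, -237, -4), (247, 571, -238, -1), (250, 581, -238, -2)]
```

View pics/c9.png

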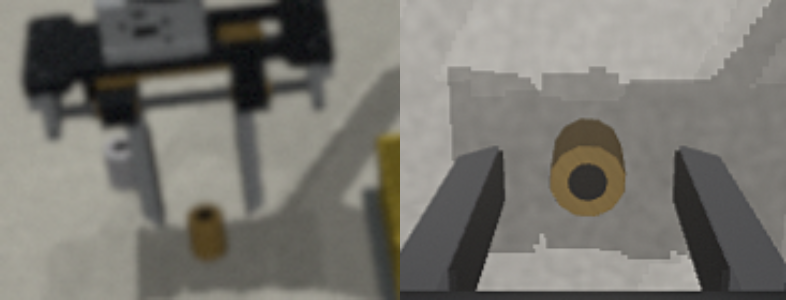

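Emit:
drive_tool([
  [[0.03,0,0,0],[0.03,0,0,0],[0.024,0,0,0],[0,0,0,0]],
])

```text
time: 8.6
tool_pos: [0.5856, -0.2692, -0.0292]
ee_rot: [2.6, 1.568, 2.599]
wrist_force: [-0.7, -0.2, -0.3]
width: 0.0516
```

Emit:
drive_tool([
  [[0,0,0,0],[0,0,0,0],[0,0,0,0],[0,0,0,0],[0,0,0,0]],
], grip=0)

```text
time: 9.1
tool_pos: [0.5871, -0.2699, -0.0269]
ee_rot: [-0.376, 1.57, -0.377]
wrist_force: [0.3, -0.3, -0.0]
width: 0.0233
```

Emit:
drive_tool([
  [[-0.04,0,0,0],[-0.16,0,0,0],[-0.18,0,0,0],[-0.18,0,0,0],[-0.18,0,0,0],[-0.18,0,0,0],[-0.18,0,0,0],[-0.06,0,0,0],[0,0,0,0]],
])

```text
time: 10.0
tool_pos: [0.5879, -0.2705, 0.268]
ee_rot: [-0.511, 1.562, -0.511]
wrist_force: [0.3, -0.3, 0.0]
width: 0.0232
```

Emit:
drive_tool([
  [[0,0.15,0.018,0],[0,0.15,0.018,0],[0,0.15,0.018,0],[0,0.15,0.018,0],[0,0.15,0.018,0],[0,0.15,0.018,0],[0,0.15,0.018,0],[0,0.02,0,0],[0,0,0,0],[0,0,0,0]],
])

```text
time: 11.0
tool_pos: [0.6179, -0.0033, 0.2615]
ee_rot: [-2.899, 1.569, -2.9]
wrist_force: [-0.2, -0.3, -0.2]
width: 0.0234
```

Run:
```python
from h import *
state();s=snap('scene','scene10.png');ball(s);w=snap('wrist','w10.png')
cv2.imwrite('pics/c10.png',np.hstack([cv2.resize(s['pixels'][40:240,240:400,::-1],(320,400)),cv2.resize(w['pixels'][:,:,::-1],(470,400))]))
```

```text
11.0 [ 0.6179 -0.0033  0.2615] [-0.18 -0.27 -0.17] 0.0234
[[-0.002  0.001  1.   ]
 [-0.001  1.    -0.001]
 [-1.    -0.001 -0.002]]
72 ball [0.5198 0.0847 0.2103] angle 0.8527546038665915
```

View pics/c10.png

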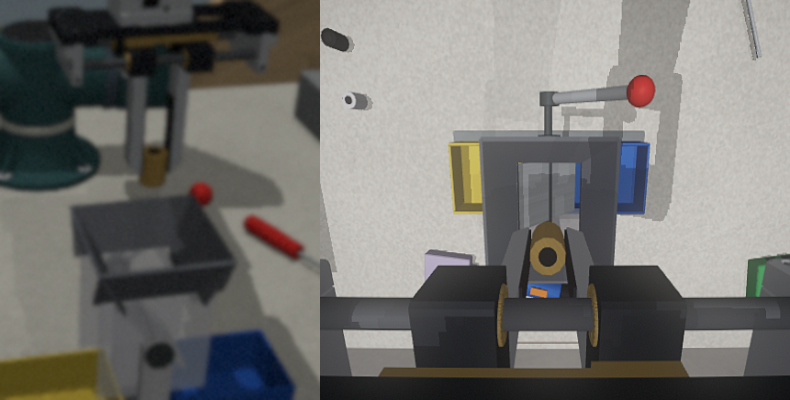

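The brass bush is held over the funnel centre and the lever is at 0.853. Lowering, then releasing.

Emit:
drive_tool([
  [[0.1,0.006,0,0],[0.1,0,0,0],[0.04,0,0,0],[0,0,0,0],[0,0,0,0]],
])

```text
time: 11.6
tool_pos: [0.6187, -0.0015, 0.2036]
ee_rot: [-0.037, 1.57, -0.039]
wrist_force: [1.1, -0.4, -0.4]
width: 0.0235
```

Emit:
drive_tool([
  [[0,0,0,0],[0,0,0,0],[0,0,0,0],[0,0,0,0],[0,0,0,0],[0,0,0,0]],
], grip=0.5)

```text
time: 12.2
tool_pos: [0.6184, -0.0008, 0.2027]
ee_rot: [0.868, 1.571, 0.868]
wrist_force: [-0.0, 0.3, -0.2]
width: 0.047
```

Emit:
drive_tool([
  [[-0.12,0,0,0],[-0.18,0,0,0],[-0.18,0,0,0],[0,-0.18,0,0],[0,-0.18,0,0],[0,-0.18,0,0],[0,-0.18,0,0],[0,-0.18,0,0],[0,-0.18,0,0],[0,0,0,0],[0,0,0,0]],
])

```text
time: 13.3
tool_pos: [0.618, -0.2719, 0.3216]
ee_rot: [2.348, 1.569, 2.345]
wrist_force: [0.8, 0.7, -0.3]
width: 0.0469
```

Run:
```python
from h import *
state();s=snap('scene','scene11.png');ball(s);t=snap('top','top11.png')
cv2.imwrite('pics/c11.png',np.hstack([cv2.resize(s['pixels'][100:290,210:400,::-1],(390,390)),cv2.resize(t['pixels'][90:210,130:300,::-1],(400,390))]))
P=world(s);h=cv2.cvtColor(s['pixels'],cv2.COLOR_RGB2HSV)
m=np.zeros(h.shape[:2],bool);m[205:265,325:390]=1
m&=(h[...,0]>8)&(h[...,0]<32)&(h[...,1]>80);ys,xs=np.nonzero(m);print(len(xs),xs.mean(),ys.mean(),np.median(P[m],0) if len(xs) else '')
```

```text
13.3 [ 0.618  -0.2719  0.3216] [ 0.84  0.75 -0.28] 0.0469
[[-0.001  0.002  1.   ]
 [ 0.001  1.    -0.002]
 [-1.     0.001 -0.001]]
70 ball [0.5197 0.0843 0.2107] angle 0.8480089003915992
79 368.7848101265823 230.9873417721519 [0.62710745 0.13246565 0.03330375]
```

View pics/c11.png

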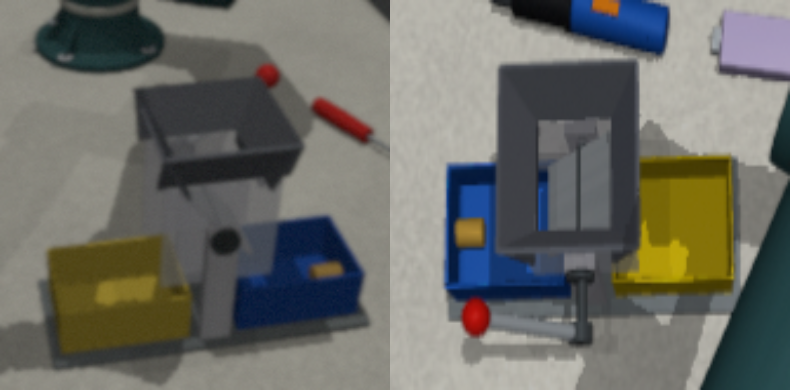

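The bush lies in the blue tray and the lever is still over. One check that it isn't moving, then I'll hand in.

Emit:
drive_tool([
  [[0,0,0,0],[0,0,0,0],[0,0,0,0],[0,0,0,0],[0,0,0,0],[0,0,0,0],[0,0,0,0],[0,0,0,0]],
])

```text
time: 14.2
tool_pos: [0.6182, -0.2709, 0.3226]
ee_rot: [2.135, 1.571, 2.135]
wrist_force: [0.2, 0.2, 0.1]
width: 0.047
```

Run:
```python
from h import *
s=snap('scene','scene12.png');ball(s)
P=world(s);h=cv2.cvtColor(s['pixels'],cv2.COLOR_RGB2HSV)
m=np.zeros(h.shape[:2],bool);m[205:265,325:390]=1
m&=(h[...,0]>8)&(h[...,0]<32)&(h[...,1]>80);ys,xs=np.nonzero(m);print(len(xs),xs.mean(),ys.mean(),np.median(P[m],0))
if abs(xs.mean()-368.78)<.5: print(robot.close_job())
```

```text
69 ball [0.5196 0.0838 0.2106] angle 0.845501775736516
79 368.7848101265823 230.9873417721519 [0.62697087 0.13261578 0.03291102]
the job is handed in; nothing more can be done
None
```

I swung the lever fully over to the blue tray's side (+y), then dropped the brass bush into the funnel. It slid into the blue tray, and I handed the job in at about 14 s. No verdict was reported.

**Last checks:**
- **Bush:** it lies in the blue tray at about (0.627, 0.133, 0.033) m. Its image position was identical in two pictures about 0.9 s apart, so it is at rest.
- **Lever:** it reads about 0.85 rad, against the 0.65 rad needed.
- **Gripper:** it is clear of everything, and wrist forces were small (about 2 N or less) in every reading I took.

**What disagreed:**
- **Fingertip height:** both cameras showed the real fingertips about 35 mm above the reported tool position. Because of this, the first push rode up over the ball and stopped at about 0.62 rad.
- **Correction:** I allowed for the 35 mm in the second push, the grasp and the drop. All three then worked, and the grip stopped at 23.3 mm on the 24 mm bush.

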